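Free the crumb-chute catch and hold its sprung shutter open at the clip

TASK

The catch pin of the crumb chute in front of the hob is gummed up: drive the brass pin fully down with the meat pounder (keep the gripper itself off the pin), then stand the pounder back upright on the bare counter. Pull the sprung shutter out by its black handle until the yellow pointer is level with the red clip and keep it there so that I can sweep the crumbs through: finish while still holding the handle, because the shutter snaps shut when let go. Leave the clip, tumbler, scraper, colander, oil bottle and ghee tin where they are.

Things in the scene. Friction and masses are not known exactly. Their poses are not given: they have to be found in the camera images.
- chute: crumb chute: low steel box fixed to the counter, 220 (x) x 150 (y) x 50 mm high, its flat top (deck) 50 mm above the counter. Origin: centre of its underside. Its own -x is the way the shutter opens (at yaw 0 towards the robot); it stands at any yaw within about 0.35 rad. Two low guide rails, 6 mm high, run along x at y = +-42 mm on the deck.
- gate: shutter: aluminium plate 74 (x) x 70 (y) x 5 mm sliding on the deck along the chute's x, with an upright black bar handle. Origin on the deck, at the chute's centre when shut; axes as the chute's. It slides up to 75 mm in the chute's -x. A spring pulls it shut: about 3.6 N when shut, plus 1.2 N for each 10 mm. Until the catch pin is driven down it is bolted and moves only 2 mm.
- handle (a point): centre of the top of the shutter's black bar handle, 95 mm above the counter; the bar is 12 mm thick along the chute's x, 50 mm wide along its y, and stands 40 mm up from the plate. Axes as the chute's.
- pointer (a point): outer end of the yellow pointer that sticks out 25 mm to the chute's +y side of the shutter, in line with the handle bar, 59 mm above the counter. Moves with the shutter.
- red_clip (a point): the red clip on the deck (6 x 14 x 16 mm) beside the pointer's path, the mark for the pointer: the two are level when they have the same x in the chute's frame. The clip lies 32 to 58 mm in the chute's -x from where the pointer is when shut, 7 mm to the +y side of the pointer's end. It sits tight: leave it where it is. Axes as the chute's.
- catch: brass catch pin, 20 mm thick, upright through a dark collar on the deck, 65 mm to the chute's +x side of its centre. Origin on the deck (when up). It is driven straight down 14 mm to a stop; this takes about 6 N, and it stays down by friction. The shutter is free once it is 10 mm or more down.
- catch_top (a point): centre of the top of the brass pin: 74 mm above the counter when up, 60 mm when fully down; the collar round it (32 mm wide) tops out at 56 mm.
- pounder: meat pounder standing upright on the counter: flat steel disc 58 mm wide and 18 mm thick at the bottom, thin neck, then an upright black round handle 28 mm thick from 35 to 120 mm height; 0.3 to 0.6 kg. Origin: centre of the disc's underside, z up along the handle. Stands left or right of the chute, where the tumbler is not.
- tumbler: glass tumbler, 70 mm wide, 120 mm high, upright; origin under its centre. Leave alone.
- scraper: flat steel scraper with a handle, lying on the counter near the hob, 0.28 m long; origin at its middle. Leave alone.
- colander: teal plastic colander, 224 mm wide, 90 mm high, far right; origin under its centre. Leave alone.
- oil: amber oil bottle, 68 mm wide, 240 mm high, at the left; origin under its centre. Leave alone.
- ghee: yellow and green tin, 100 mm wide, 110 mm high, at the left; origin under its centre. Leave alone.

How it is judged (in metres and radians):
On the way, in this order (a step that is already met when the one before it is completed fails the run):
1. the brass pin is at least 11 mm down, driven by the pounder, which the gripper holds (z of catch_top in the frame of chute below 0.063 m and contact force between pounder and catch above 1 N and contact force between the fingers and pounder above 1 N).
2. the pounder stands upright on the counter, let go (height (world z) of pounder below 0.006 m and angle between pounder's own z axis and vertical below 0.1 rad and contact force between each of the arm, the fingers and pounder below 0.3 N and linear speed of pounder below 0.02 m/s), for 0.2 s.
3. the gripper holds the shutter with its pointer level with the red clip (x of pointer in the frame of red_clip between -0.006 and 0.006 m and contact force between the fingers and gate above 2 N and contact force between pounder and gate below 0.3 N and linear speed of gate below 0.01 m/s), for 0.3 s.
At the end, for the whole second after the job is handed in: The shutter stands still with its yellow pointer within 6 mm of the red clip along the slide, held there by the gripper (over 2 N of contact, the pounder not touching the shutter); the pin is still at least 8 mm down; the pounder stands upright on the counter, within 0.1 rad, let go (all of step 2 and all of step 3 and z of catch_top in the frame of chute below 0.066 m); the arm keeps its last pose, push and grip.
It fails at once if the gripper or arm touches the brass pin (contact force between any of the fingers, the arm and catch above 1 N).
It fails at once if a bystander is moved more than 30 mm (distance of any of tumbler, scraper, colander, oil, ghee from where it was at the start of the episode above 0.03 m).
It fails at once if the red clip is shifted more than 5 mm (distance of red_clip from where it was at the start of the episode above 0.005 m).
It fails at once if the glass tumbler is tipped (angle between tumbler's own z axis and vertical above 0.3 rad).
It also fails if it takes over 59 s, if anything falls off the work surface, if the arm or the gripper's body presses on something with over 40 N, if the wrist force passes 120 N, or if a joint passes its speed limit or range.

ROBOT

A 6-joint arm with a two-finger parallel gripper is mounted at the origin on the work surface. World frame = base frame: x ahead of the robot, y to its left, z up, the work surface at z = 0. Lengths are in m, angles in degrees, forces in N, time in s.
With the tool pointing down it reaches from about 0.25 to 0.725 m from the base axis. Payload 9.7 kg.
Tool frame: the origin (TCP) lies at the very end of the fingers, on their centre line; the grasp point (between the pads) lies grasp_offset behind it (grasp_offset is the distance from the TCP to the grasp point, in m); z points along the fingers, y is the line along which they close (so a half turn about z gives the same grasp; the last joint's range is limited). The gripper opens to 85 mm and grips with 20 to 120 N. Pads are 22 mm wide; open, the fingers measure 114 mm over their backs; the gripper's body (76 mm by 85 mm) begins 54 mm behind the grasp point. The pads swing forward as they close: fully open they stand 13 mm farther back than shut.
Start: joints at [-66.979, 4.979, 10.078, 95.1, 0, 90], TCP at [0.215, -0.506, 0.207] pointing down, gripper open.
Joint ranges: [-179.16, 179.16], [-48.56, 103.87], [-65.8, 70.77], [-126.05, 130.52], [-82.76, 87.17], [-180, 180]. Speed limits (degrees/s): [127.2, 127.2, 147.25, 180, 180, 180].

INTERFACE

Orientations are given as [roll, pitch, yaw] about the fixed x, y, z axes, in that order (R = Rz(yaw) Ry(pitch) Rx(roll)).
In Python, from workcell import get_obs, camera, calibration, job_done, recognise, cut_out, mark_of, grasp_offset gives the robot as it stands.
- The arm moves only by the tool servo_tool, never from a script. Its argument "moves" is a list of rows, each a list of 3 entries, a list of its own where there are three numbers: the turn, a rotation vector about the tool's x, y, z in degrees, then the shift along the tool's x, y, z in m, then the opening in per cent of the stroke, from 0 (shut) to 100 (fully open). In form: [[[ax, ay, az], [x, y, z], claw], ...]. A call has 1 to 12 rows; each row shifts and turns the commanded pose from where the row before left it, along the tool's axes as they then stand; what a row does not reach is not made up. A row lasts 1/10 s, in which the tool goes at most 50 mm and 8.59 degrees, less where a joint would pass 70% of its speed; a pose out of reach is approached as far as the arm can. A call is refused whole if a number of a shift passes 0.05 or a number of a turn 8.59, either way. A call with a gripper value outside its range is refused whole. The fingers move at their own pace and stop on an object; "force" is the grip in N (left out, the last holds). Time passes only in rows, so rows that do not move let the fingers close. It gives the time, the measured TCP pose, the force, the opening and the grip force at its end, in the units of the state.
- get_obs(): the state, without advancing time (a new reading comes with each control period).
- camera(name): name is "scene" or "top"; returns (picture, depth): 400x640x3 uint8, red, green, blue; 400x640 float32, m along the optical axis (not along the pixel's ray), 0 where there is no reading.
- calibration(name): a dict with "camera_matrix" (3x3 intrinsics, pixels), "dist" ([k1, k2, p1, p2, k3] as OpenCV has them; the pictures are not rectified), "R" (3x3) and "t" (3): a world point X has camera coordinates R X + t. Camera axes: x right, y down, z forward; pixel columns grow to the right and rows downward; lengths in m; the calibration is good to about 2 mm. A picture is of the moment at which its call begins. calibration takes no time and is no camera call.
- job_done(): hands the job in; it is judged then, once.
Trained networks look in the newest picture that a camera, given by its name, has taken for a name from the list of things; names that differ only in an ending like _2 or _b are one class to them, and where a whole thing is asked for, a point or a joint stands for the part that bears it (a point fixed in the world has none). Each returns a list of dicts, best first, with "score" (0 to 1); they miss things now and then, are a little off and sometimes report something else, mostly with a low value. They report only what shows in the picture. A call takes as long as a camera call.
- recognise(name, camera): "xyz" ([x, y, z] in m, in the coordinates of the camera as it stood for that picture, good to about 4 mm: the middle of the surface that is visible of it).
- cut_out(name, camera): "mask" (400x640 bool, what is visible of it).
- mark_of(name, camera): "xyz" ([x, y, z] in m, in the coordinates of the camera as it stood for that picture, good to about 4 mm: a listed point, or the origin of a listed thing).
The state is a dict: "time": time; "q": joint angles; "qd": joint speeds; "joint_efforts": joint torques, N m; "ee_pos": TCP position; "tcp_rot": TCP orientation; "wrist_force": force on the tool from outside, world axes, zero at the start; "torque": the same for the moment, N m; "opening": finger opening in m; "grasp_force": force on a finger pad.
Only numpy, scipy, OpenCV 4.12 (cv2) and the standard library are available. Lean on these libraries where they do the work, as an engineer would, in place of code of your own. Each camera call takes 0.05 s, during which the arm holds its last target. There are 200 camera calls.

## Working session

There is one attempt and no reset: what is moved stays moved. The work goes in short steps, Python scripts to look and compute and a tool call to move; the robot and the scene stay as the last step left them, time stands still between calls to the robot, and variables do not carry over. Pictures are saved under pics/ and viewed, at most 10 in all, crops included, and the job is handed in when it is done.

Besides the shell and the picture viewer there is one more tool, called after "Request:" in YAML: its name, and indented under it one key for each argument. servo_tool: Moves the arm, as the interface text tells. Its arguments: {"type":"object","properties":{"moves":{"type":"array"},"force":{"type":"number"}},"required":["moves"]}

```bash
mkdir -p pics
cat > h.py <<'E'
import numpy as np, cv2
from workcell import *
def w(cam,p):
    c=calibration(cam); return np.array(c["R"]).T@(np.array(p)-np.array(c["t"]))
def cloud(cam,d,mask):
    c=calibration(cam); v,u=np.nonzero(mask&(d>0))
    n=cv2.undistortPoints(np.stack([u,v],1).astype(float)[:,None],np.array(c["camera_matrix"]),np.array(c["dist"]))[:,0]
    z=d[v,u]; P=np.c_[n*z[:,None],z]
    return (P-np.array(c["t"]))@np.array(c["R"])
E
python3 - <<'E'
from h import *
print(get_obs()["time"],grasp_offset, get_obs()["tcp_rot"])
for cam in ["scene","top"]:
    im,d=camera(cam); cv2.imwrite(f"pics/{cam}0.png",im[:,:,::-1])
    for n in ["chute","handle","pointer","red_clip","catch_top","pounder","tumbler"]:
        r=mark_of(n,cam)
        print(cam,n,[(round(x["score"],2),w(cam,x["xyz"]).round(3).tolist()) for x in r[:2]])
    if cam=="top":
        for n in ["scraper","colander","oil","ghee"]:
            r=mark_of(n,cam); print(cam,n,[(round(x["score"],2),w(cam,x["xyz"]).round(3).tolist()) for x in r[:1]])
        for n in ["pounder","chute","tumbler"]:
            r=cut_out(n,cam)
            if r:
                P=cloud(cam,d,r[0]["mask"]); print(n,P.min(0).round(3),P.max(0).round(3))
                if n=="pounder": Q=P[P[:,2]>.11]; print("ptop",(Q.min(0)+Q.max(0))/2)
                if n=="chute":
                    Q=P[abs(P[:,2]-.05)<.006]; print(cv2.minAreaRect((Q[:,:2]*1000).astype(np.float32)))
print(get_obs()["time"])
E
```

```text
0.0 0.0187 [-1.79925608e+02  3.37835991e-04  2.30217508e+01]
scene chute [(0.93, [0.613, 0.047, 0.001]), (0.57, [0.49, 0.346, -0.0])]
scene handle [(0.7, [0.595, 0.05, 0.094]), (0.68, [0.634, 0.471, 0.002])]
scene pointer [(0.78, [0.61, 0.105, 0.059])]
scene red_clip []
scene catch_top [(0.4, [0.677, 0.026, 0.073]), (0.24, [0.421, 0.607, -0.001])]
scene pounder [(0.62, [0.489, 0.346, -0.001])]
scene tumbler [(0.62, [0.521, -0.237, -0.001]), (0.17, [0.696, -0.32, -0.002])]
top chute [(0.84, [0.61, 0.047, -0.004]), (0.45, [0.671, 0.023, 0.055])]
top handle [(0.55, [0.589, 0.047, 0.099])]
top pointer [(0.75, [0.606, 0.109, 0.062])]
top red_clip []
top catch_top [(0.54, [0.673, 0.03, 0.075]), (0.41, [0.493, 0.35, 0.0])]
top pounder [(0.67, [0.49, 0.349, -0.001])]
top tumbler [(0.52, [0.516, -0.232, -0.001])]
top scraper [(0.85, [0.691, -0.32, -0.003])]
top colander []
top oil [(0.88, [0.631, 0.473, -0.0])]
top ghee [(0.56, [0.42, 0.608, 0.005])]
pounder [ 0.46   0.316 -0.001] [0.514 0.371 0.129]
ptop [0.4858807  0.34223173 0.12077904]
chute [ 0.485 -0.056 -0.008] [0.747 0.147 0.103]
((609.1296997070312, 43.950645446777344), (149.9827117919922, 219.9736328125), 74.33653259277344)
tumbler [ 0.483 -0.293 -0.005] [ 0.571 -0.202  0.128]
1.15
```

View pics/top0.png

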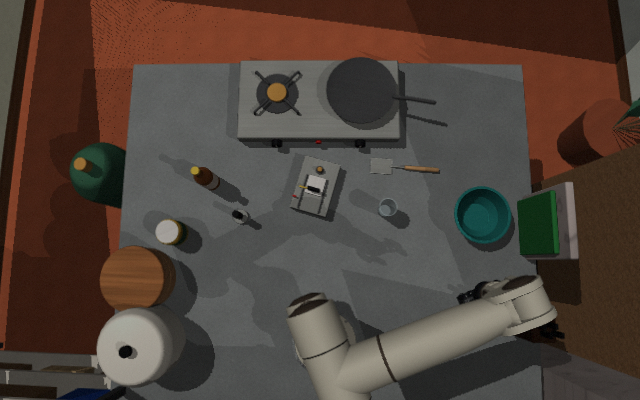

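View pics/scene0.png

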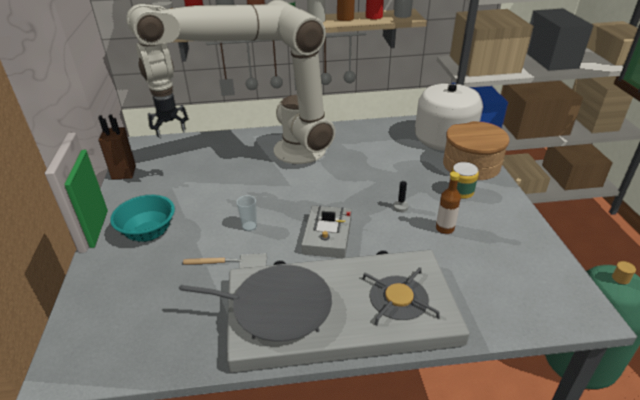

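Top view: the chute is at about (316,187), with the pounder on the left at (240,215) and the tumbler on the right at (388,208). The scene view agrees. The chute yaw is about -15.7°, so I'll use tool yaw 74.3° to close along the chute's x.

Request:
servo_tool:
  moves:
    - [[0, 0, -8.55], [0, 0, 0], 100]
    - [[0, 0, -8.55], [0, 0, 0], 100]
    - [[0, 0, -8.55], [0, 0, 0], 100]
    - [[0, 0, -8.55], [0, 0, 0], 100]
    - [[0, 0, -8.55], [0, 0, 0], 100]
    - [[0, 0, -8.55], [0, 0, 0], 100]
    - [[0, 0, 0], [0.04, 0.002, 0], 100]
    - [[0, 0, 0], [0.04, 0.002, 0], 100]
    - [[0, 0, 0], [0.04, 0.002, 0], 100]
    - [[0, 0, 0], [0.04, 0.002, 0], 100]
    - [[0, 0, 0], [0.04, 0.002, 0], 100]
    - [[0, 0, 0], [0.04, 0.002, 0], 100]
  force: 60

```text
time: 2.35
ee_pos: [0.2916, -0.2769, 0.2074]
tcp_rot: [180.0, 0.0, 74.3]
wrist_force: [1.6, -0.2, 0.2]
opening: 0.0854
grasp_force: 0.0
```

Request:
servo_tool:
  moves:
    - [[0, 0, 0], [0.04, 0.001, 0], 100]
    - [[0, 0, 0], [0.04, 0.001, 0], 100]
    - [[0, 0, 0], [0.04, 0.001, 0], 100]
    - [[0, 0, 0], [0.04, 0.001, 0], 100]
    - [[0, 0, 0], [0.04, 0.001, 0], 100]
    - [[0, 0, 0], [0.04, 0.001, 0], 100]
    - [[0, 0, 0], [0.04, 0.001, 0], 100]
    - [[0, 0, 0], [0.04, 0.001, 0], 100]
    - [[0, 0, 0], [0.04, 0.001, 0], 100]
    - [[0, 0, 0], [0.04, 0.001, 0], 100]
    - [[0, 0, 0], [0.04, 0.001, 0], 100]
    - [[0, 0, 0], [0, 0, 0], 100]

```text
time: 3.55
ee_pos: [0.4216, 0.1457, 0.2065]
tcp_rot: [-179.9, -0.0, 74.5]
wrist_force: [0.0, -0.7, -0.4]
opening: 0.0852
grasp_force: 0.0
```

Request:
servo_tool:
  moves:
    - [[0, 0, 0], [0.04, 0.002, 0], 100]
    - [[0, 0, 0], [0.04, 0.002, 0], 100]
    - [[0, 0, 0], [0.04, 0.002, 0], 100]
    - [[0, 0, 0], [0.04, 0.002, 0], 100]
    - [[0, 0, 0], [0.04, 0.001, 0], 100]
    - [[0, 0, 0], [0.009, 0, 0], 100]
    - [[0, 0, 0], [0, 0, 0], 100]
    - [[0, 0, 0], [0, 0, 0], 100]

```text
time: 4.35
ee_pos: [0.486, 0.3401, 0.2074]
tcp_rot: [-180.0, 0.0, 74.3]
wrist_force: [0.4, 0.0, -0.2]
opening: 0.0852
grasp_force: 0.0
```

Run:
```python
from h import *
o=get_obs();print(o["ee_pos"],o["tcp_rot"])
y=np.radians(-15.7); ax=np.array([np.cos(y),np.sin(y)]); ay=np.array([-ax[1],ax[0]]); c0=np.array([.6095,.0445])
for cam in ["scene","top"]:
    im,d=camera(cam)
    for n in ["handle","pointer","red_clip","catch_top","pounder"]:
        r=mark_of(n,cam); 
        for x in r[:2]:
            p=w(cam,x["xyz"]); print(cam,n,round(x["score"],2),p.round(4),"chute",((p[:2]-c0)@ax).round(4),((p[:2]-c0)@ay).round(4))
    h=cv2.cvtColor(im,cv2.COLOR_RGB2HSV)
    near=cut_out("chute",cam)[0]["mask"]; near=cv2.dilate(near.astype(np.uint8),np.ones((9,9)))>0
    print(((cv2.minAreaRect(np.array(np.nonzero(near)[::-1]).T.astype(np.float32)))))
    red=((h[...,0]<6)|(h[...,0]>174))&(h[...,1]>140)&(h[...,2]>50)&near
    yel=(abs(h[...,0].astype(int)-26)<6)&(h[...,1]>130)&(h[...,2]>100)&near
    for n,m in (("red",red),("yel",yel)):
        P=cloud(cam,d,m)
        if len(P):
            C=np.c_[(P[:,:2]-c0)@ax,(P[:,:2]-c0)@ay,P[:,2]]; print(cam,n,len(P),C.mean(0).round(4),C.min(0).round(4),C.max(0).round(4))
    a=im[140:230,180:350] if cam=="top" else im[170:270,280:420]
    cv2.imwrite(f"pics/{cam}1.png",cv2.resize(a[:,:,::-1],None,fx=4,fy=4,interpolation=cv2.INTER_CUBIC))
a=cv2.imread("pics/top1.png");b=cv2.imread("pics/scene1.png");print(a.shape,b.shape)
```

```text
[0.4860164  0.34012067 0.20739743] [-1.79993892e+02  3.00364609e-02  7.43047935e+01]
scene handle 0.83 [0.5962 0.0501 0.0922] chute -0.0143 0.0018
scene pointer 0.95 [0.6095 0.1029 0.0551] chute -0.0158 0.0563
scene catch_top 0.37 [0.678  0.0258 0.0736] chute 0.071 0.0006
scene pounder 0.69 [4.911e-01 3.439e-01 2.000e-04] chute -0.1949 0.2562
scene pounder 0.4 [ 6.17e-01  4.57e-02 -1.00e-04] chute 0.0069 0.0032
((326.3316955566406, 231.18316650390625), (54.8265495300293, 58.60769271850586), 5.7105937004089355)
scene red 7 [-0.0571  0.0683  0.0583] [-0.0663  0.0644  0.0495] [-0.0523  0.0722  0.0644]
scene yel 8 [-0.0139  0.0451  0.0582] [-0.0188  0.0365  0.0522] [-0.0063  0.0556  0.0645]
top handle 0.73 [0.5902 0.0475 0.0997] chute -0.0194 -0.0023
top pointer 0.7 [0.6063 0.1104 0.063 ] chute -0.0209 0.0626
top pointer 0.67 [0.5861 0.0491 0.0973] chute -0.0238 -0.0019
top catch_top 0.55 [0.6735 0.0285 0.0725] chute 0.066 0.0019
top pounder 0.48 [4.920e-01 3.492e-01 2.000e-04] chute -0.1956 0.2615
((314.8872985839844, 186.266845703125), (48.76390075683594, 65.48817443847656), 15.124006271362305)
top red 6 [-0.0639  0.0674  0.0635] [-0.067   0.0633  0.0585] [-0.0619  0.0718  0.0713]
top yel 12 [-0.0196  0.0454  0.0602] [-0.0226  0.0304  0.0561] [-0.0162  0.0588  0.0669]
(360, 680, 3) (400, 560, 3)
```

Request:
servo_tool:
  moves:
    - [[0, 0, 0], [0.005, 0.002, 0], 100]
    - [[0, 0, 0], [0, 0, 0.03], 100]
    - [[0, 0, 0], [0, 0, 0.04], 100]
    - [[0, 0, 0], [0, 0, 0.04], 100]
    - [[0, 0, 0], [0, 0, 0.028], 100]
    - [[0, 0, 0], [0, 0, 0], 30]
    - [[0, 0, 0], [0, 0, 0], 10]
    - [[0, 0, 0], [0, 0, 0], 10]
    - [[0, 0, 0], [0, 0, 0], 10]
    - [[0, 0, 0], [0, 0, 0], 10]
    - [[0, 0, 0], [0, 0, 0], 10]
    - [[0, 0, 0], [0, 0, 0], 10]
  force: 60

```text
time: 6.25
ee_pos: [0.4903, 0.3461, 0.0717]
tcp_rot: [179.9, -0.2, 74.3]
wrist_force: [-0.7, 0.2, 6.4]
opening: 0.0261
grasp_force: 59.2
```

View pics/top1.png

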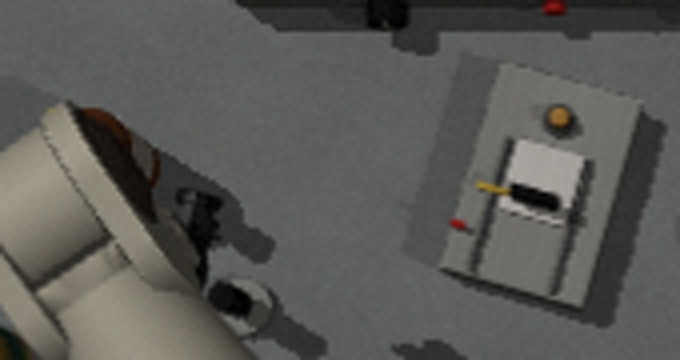

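Crop: the pin is at (558,118), the bar handle at (535,195), the pointer at (490,187) and the clip at (457,224), about 44 mm from the pointer along the slide. The pounder is gripped, so I'll lift it and carry it over the pin.

Request:
servo_tool:
  moves:
    - [[0, 0, 0], [0, 0, -0.03], 10]
    - [[0, 0, 0], [0, 0, -0.045], 10]
    - [[0, 0, 0], [0, 0, -0.045], 10]
    - [[0, 0, 0], [-0.032, 0.033, 0], 10]
    - [[0, 0, 0], [-0.032, 0.033, 0], 10]
    - [[0, 0, 0], [-0.032, 0.033, 0], 10]
    - [[0, 0, 0], [-0.032, 0.033, 0], 10]
    - [[0, 0, 0], [-0.032, 0.033, 0], 10]
    - [[0, 0, 0], [-0.032, 0.033, 0], 10]
    - [[0, 0, 0], [-0.032, 0.033, 0], 10]
    - [[0, 0, 0], [-0.032, 0.033, 0], 10]
    - [[0, 0, 0], [0, 0, 0], 10]

```text
time: 7.45
ee_pos: [0.6762, 0.0221, 0.1879]
tcp_rot: [-180.0, 0.1, 74.0]
wrist_force: [-0.2, 2.6, -6.3]
opening: 0.0261
grasp_force: 61.2
```

Run:
```python
from h import *
o=get_obs();print(o["ee_pos"],o["wrist_force"],o["opening"])
for cam in ["scene","top"]:
    im,d=camera(cam)
    for n in ["catch_top","pounder"]:
        print(cam,n,[(round(x["score"],2),w(cam,x["xyz"]).round(4)) for x in mark_of(n,cam)[:2]])
    if cam=="scene": cv2.imwrite("pics/s2.png",cv2.resize(im[120:280,240:440,::-1],None,fx=4,fy=3.75,interpolation=cv2.INTER_CUBIC))
```

```text
[0.67624632 0.02207704 0.18792611] [-0.23851971  2.63247353 -6.28019707] 0.026146218897880144
scene catch_top [(0.37, array([0.6775, 0.0278, 0.0763]))]
scene pounder [(0.71, array([0.6768, 0.0204, 0.1162]))]
top catch_top []
top pounder []
```

View pics/s2.png

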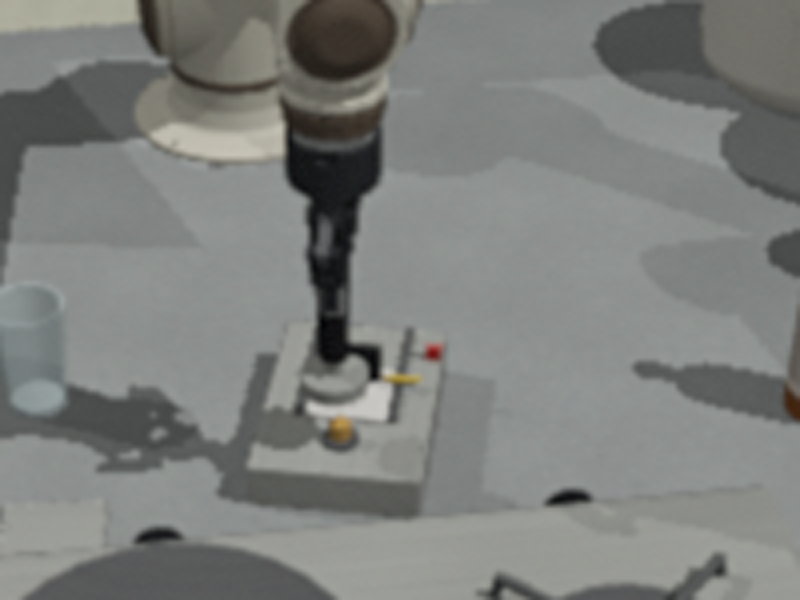

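The disc is above the pin, about 6 mm to -y. I'll correct that and press down.

Request:
servo_tool:
  moves:
    - [[0, 0, 0], [0.006, -0.002, 0], 10]
    - [[0, 0, 0], [0, 0, 0.02], 10]
    - [[0, 0, 0], [0, 0, 0.018], 10]
    - [[0, 0, 0], [0, 0, 0.004], 10]
    - [[0, 0, 0], [0, 0, 0.004], 10]
    - [[0, 0, 0], [0, 0, 0.004], 10]
    - [[0, 0, 0], [0, 0, 0.003], 10]
    - [[0, 0, 0], [0, 0, 0.003], 10]
    - [[0, 0, 0], [0, 0, 0], 10]

```text
time: 8.65
ee_pos: [0.6742, 0.0339, 0.1331]
tcp_rot: [180.0, -0.0, 74.3]
wrist_force: [0.1, 0.7, -4.8]
opening: 0.0263
grasp_force: 61.3
```

Request:
servo_tool:
  moves:
    - [[0, 0, 0], [0, 0, 0.002], 10]
    - [[0, 0, 0], [0, 0, 0.002], 10]
    - [[0, 0, 0], [0, 0, 0.001], 10]

```text
time: 8.95
ee_pos: [0.675, 0.034, 0.1315]
tcp_rot: [179.8, -0.1, 74.3]
wrist_force: [-6.3, 2.6, 18.6]
opening: 0.0264
grasp_force: 64.0
```

Run:
```python
from h import *
o=get_obs();print(o["ee_pos"],o["wrist_force"],o["opening"])
for cam in ["scene"]:
    im,d=camera(cam)
    for n in ["catch_top","pounder"]:
        print(cam,n,[(round(x["score"],2),w(cam,x["xyz"]).round(4)) for x in mark_of(n,cam)[:2]])
    if cam=="scene": cv2.imwrite("pics/s3.png",cv2.resize(im[180:260,280:380,::-1],None,fx=8,fy=7.5,interpolation=cv2.INTER_CUBIC))
```

```text
[0.67496416 0.03403396 0.13151868] [-6.30680552  2.5762698  18.6236294 ] 0.02643552477423481
scene catch_top []
scene pounder [(0.64, array([0.6759, 0.0304, 0.0599])), (0.57, array([ 0.4993, -0.605 , -0.0007]))]
```

View pics/s3.png

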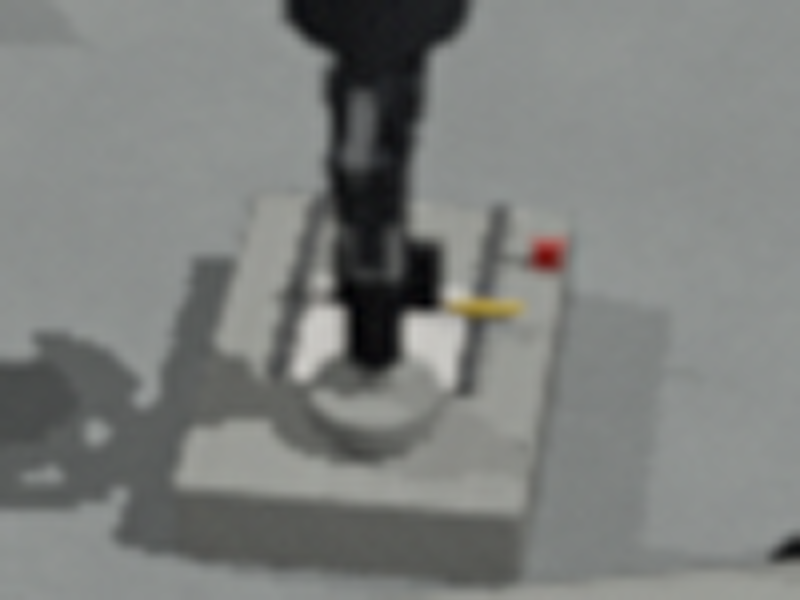

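The disc sits on the pin at about 60 mm, which is the stop, with roughly 23 N of push. I'll carry the pounder back to its old spot.

Request:
servo_tool:
  moves:
    - [[0, 0, 0], [0, 0, -0.02], 10]
    - [[0, 0, 0], [0, 0, -0.035], 10]
    - [[0, 0, 0], [0.0315, -0.033, 0], 10]
    - [[0, 0, 0], [0.0315, -0.033, 0], 10]
    - [[0, 0, 0], [0.0315, -0.033, 0], 10]
    - [[0, 0, 0], [0.0315, -0.033, 0], 10]
    - [[0, 0, 0], [0.0315, -0.033, 0], 10]
    - [[0, 0, 0], [0.0315, -0.033, 0], 10]
    - [[0, 0, 0], [0.0315, -0.033, 0], 10]
    - [[0, 0, 0], [0.0315, -0.033, 0], 10]
    - [[0, 0, 0], [0, 0, 0], 10]
    - [[0, 0, 0], [0, 0, 0], 10]

```text
time: 10.3
ee_pos: [0.4877, 0.3487, 0.1828]
tcp_rot: [180.0, 0.0, 74.4]
wrist_force: [1.8, -0.5, -5.2]
opening: 0.0265
grasp_force: 60.7
```

Request:
servo_tool:
  moves:
    - [[0, 0, 0], [0, 0, 0.03], 10]
    - [[0, 0, 0], [0, 0, 0.04], 10]
    - [[0, 0, 0], [0, 0, 0.03], 10]
    - [[0, 0, 0], [0, 0, 0.005], 10]
    - [[0, 0, 0], [0, 0, 0.003], 10]
    - [[0, 0, 0], [0, 0, 0.002], 10]
    - [[0, 0, 0], [0, 0, 0.001], 10]
    - [[0, 0, 0], [0, 0, 0], 10]

```text
time: 11.1
ee_pos: [0.4887, 0.3481, 0.0736]
tcp_rot: [179.9, -0.1, 74.3]
wrist_force: [-0.1, 1.3, -5.6]
opening: 0.0262
grasp_force: 60.8
```

Run:
```python
from h import *
im,d=camera("scene"); c=calibration("scene")
for n in ["catch_top","pounder"]:
        print(n,[(round(x["score"],2),w("scene",x["xyz"]).round(4)) for x in mark_of(n,"scene")[:2]])
m=cut_out("catch","scene")
if m: print([(round(x["score"],2),len(P:=cloud("scene",d,x["mask"])),P.mean(0).round(3),P.max(0).round(3)) for x in m[:2]])
```

```text
catch_top [(0.71, array([0.4909, 0.3456, 0.0023])), (0.47, array([0.6764, 0.0273, 0.0601]))]
pounder [(0.64, array([ 0.4881,  0.3448, -0.0011]))]
```

Pin top reads 0.060 m, so it is down. I'll lower the last 2 mm, release and rise.

Request:
servo_tool:
  moves:
    - [[0, 0, 0], [0, 0, 0.001], 10]
    - [[0, 0, 0], [0, 0, 0.001], 10]
    - [[0, 0, 0], [0, 0, 0.001], 10]
    - [[0, 0, 0], [0, 0, 0], 10]

```text
time: 11.7
ee_pos: [0.4886, 0.3482, 0.0724]
tcp_rot: [179.9, -0.2, 74.3]
wrist_force: [-4.2, -3.9, 14.7]
opening: 0.0258
grasp_force: 63.0
```

Request:
servo_tool:
  moves:
    - [[0, 0, 0], [0, 0, -0.001], 10]
    - [[0, 0, 0], [0, 0, 0], 50]
    - [[0, 0, 0], [0, 0, 0], 100]
    - [[0, 0, 0], [0, 0, 0], 100]
    - [[0, 0, 0], [0, 0, 0], 100]
    - [[0, 0, 0], [0, 0, 0], 100]
    - [[0, 0, 0], [0, 0, -0.02], 100]
    - [[0, 0, 0], [0, 0, -0.04], 100]
    - [[0, 0, 0], [0, 0, -0.04], 100]
    - [[0, 0, 0], [0, 0, -0.03], 100]
    - [[0, 0, 0], [0, 0, 0], 100]

```text
time: 12.8
ee_pos: [0.4893, 0.3487, 0.2052]
tcp_rot: [179.7, -0.3, 74.3]
wrist_force: [-0.0, -0.3, -0.3]
opening: 0.0854
grasp_force: 0.0
```

Run:
```python
from h import *
y=np.radians(-15.7); ax=np.array([np.cos(y),np.sin(y)]); ay=np.array([-ax[1],ax[0]]); c0=np.array([.6095,.0445])
print(get_obs()["ee_pos"])
for cam in ["scene","top"]:
    im,d=camera(cam)
    for n in ["handle","pounder"]:
        print(cam,n,[(round(x["score"],2),w(cam,x["xyz"]).round(4)) for x in mark_of(n,cam)[:2]])
    for r in cut_out("pounder",cam)[:1]:
        P=cloud(cam,d,r["mask"]); Q=P[P[:,2]>.11]; print(len(P),P.max(0),Q.mean(0) if len(Q) else 0)
    h=cv2.cvtColor(im,cv2.COLOR_RGB2HSV)
    P=cloud(cam,d,h[...,2]<45); C=np.c_[(P[:,:2]-c0)@ax,(P[:,:2]-c0)@ay,P[:,2]]
    C=C[(abs(C[:,0])<.06)&(abs(C[:,1])<.04)&(C[:,2]>.085)&(C[:,2]<.11)]
    if len(C): print(cam,"bar",len(C),((C.min(0)+C.max(0))/2).round(4),C.mean(0))
```

```text
[0.48928456 0.34872177 0.20521861]
scene handle [(0.64, array([0.5948, 0.0522, 0.0938]))]
scene pounder [(0.68, array([ 0.4917,  0.3447, -0.0037]))]
281 [0.52305737 0.37287454 0.12105261] [0.49439742 0.34431109 0.11720176]
scene bar 27 [-0.0096  0.002   0.0917] [-0.00953256  0.00215118  0.09019504]
top handle [(0.9, array([0.5876, 0.0489, 0.0956]))]
top pounder [(0.54, array([ 0.4874,  0.3517, -0.0019]))]
161 [0.51345855 0.37120162 0.12618111] [0.48486047 0.34538459 0.11957533]
top bar 36 [-0.0212 -0.0012  0.0938] [-0.02122942 -0.00066772  0.09447659]
```

Request:
servo_tool:
  moves:
    - [[0, 0, 0], [-0.0325, 0.0225, 0], 80]
    - [[0, 0, 0], [-0.0325, 0.0225, 0], 70]
    - [[0, 0, 0], [-0.0325, 0.0225, 0], 70]
    - [[0, 0, 0], [-0.0325, 0.0225, 0], 70]
    - [[0, 0, 0], [-0.0325, 0.0225, 0], 70]
    - [[0, 0, 0], [-0.0325, 0.0225, 0], 70]
    - [[0, 0, 0], [-0.0325, 0.0225, 0], 70]
    - [[0, 0, 0], [-0.0325, 0.0225, 0], 70]
    - [[0, 0, 0], [0, 0, 0.03], 70]
    - [[0, 0, 0], [0, 0, 0.03], 70]
    - [[0, 0, 0], [0, 0, 0], 70]
    - [[0, 0, 0], [0, 0, 0], 70]

```text
time: 14.4
ee_pos: [0.5907, 0.0489, 0.1405]
tcp_rot: [-179.9, 0.0, 74.3]
wrist_force: [0.7, -0.8, 0.8]
opening: 0.0594
grasp_force: 0.0
```

Run:
```python
from h import *
im,d=camera("scene")
for n in ["handle","pounder"]:
  print(n,[(round(x["score"],2),w("scene",x["xyz"]).round(4)) for x in mark_of(n,"scene")[:2]])
cv2.imwrite("pics/s4.png",cv2.resize(im[160:260,280:405,::-1],None,fx=6,fy=6,interpolation=cv2.INTER_CUBIC))
```

```text
handle [(0.82, array([0.5972, 0.0518, 0.0929]))]
pounder [(0.83, array([ 4.903e-01,  3.452e-01, -2.000e-04]))]
```

View pics/s4.png

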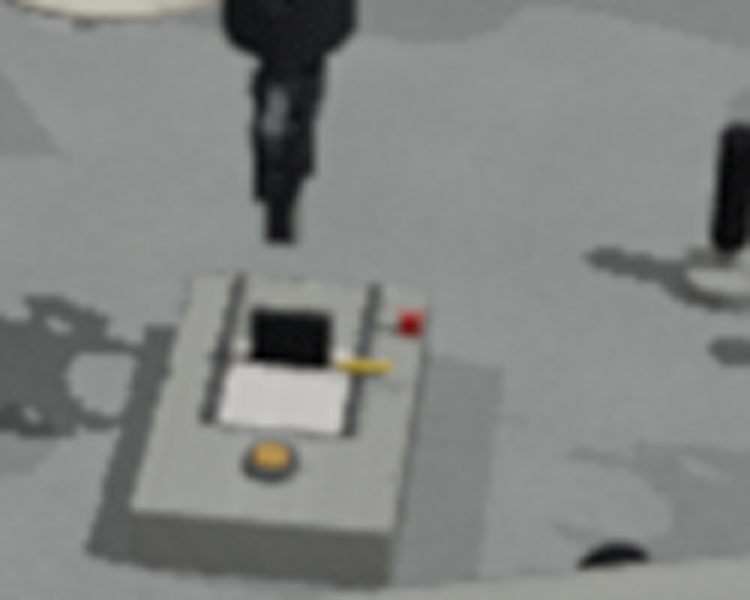

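The gripper hangs above the black bar at (290,335), the pin at (270,457) sits low in its collar, and the pounder stands at right. I'll descend and grip.

Request:
servo_tool:
  moves:
    - [[0, 0, 0], [0.001, 0.002, 0.03], 70]
    - [[0, 0, 0], [0, 0, 0.026], 70]
    - [[0, 0, 0], [0, 0, 0.012], 70]
    - [[0, 0, 0], [0, 0, 0.008], 70]
    - [[0, 0, 0], [0, 0, 0], 0]
    - [[0, 0, 0], [0, 0, 0], 0]
    - [[0, 0, 0], [0, 0, 0], 0]
    - [[0, 0, 0], [0, 0, 0], 0]
    - [[0, 0, 0], [0, 0, 0], 0]
    - [[0, 0, 0], [0, 0, 0], 0]
    - [[0, 0, 0], [0, 0, 0], 0]
  force: 60

```text
time: 15.65
ee_pos: [0.5929, 0.0497, 0.0658]
tcp_rot: [-180.0, -0.0, 74.3]
wrist_force: [-6.4, 1.1, 8.2]
opening: 0.0094
grasp_force: 59.0
```

Request:
servo_tool:
  moves:
    - [[0, 0, 0], [0, -0.006, 0], 0]
    - [[0, 0, 0], [0, -0.008, 0], 0]
    - [[0, 0, 0], [0, -0.01, 0], 0]
    - [[0, 0, 0], [0, -0.01, 0], 0]
    - [[0, 0, 0], [0, -0.007, 0], 0]
    - [[0, 0, 0], [0, -0.003, 0], 0]
    - [[0, 0, 0], [0, 0, 0], 0]
    - [[0, 0, 0], [0, 0, 0], 0]

```text
time: 16.45
ee_pos: [0.5525, 0.061, 0.0657]
tcp_rot: [179.7, -0.1, 74.3]
wrist_force: [8.4, -2.2, 4.1]
opening: 0.0095
grasp_force: 58.9
```

```bash
cat > m.py <<'E'
from h import *
y=np.radians(-15.7); ax=np.array([np.cos(y),np.sin(y)]); ay=np.array([-ax[1],ax[0]]); c0=np.array([.6095,.0445])
o=get_obs();p=o["ee_pos"];print(o["time"],p,o["wrist_force"],o["opening"],"pulled",(np.array(p[:2])-[.5929,.0497])@ax)
out=[]
for cam in ["scene","top"]:
    im,d=camera(cam); h=cv2.cvtColor(im,cv2.COLOR_RGB2HSV)
    for n in ["pointer","red_clip","pounder","catch_top"]:
        for x in mark_of(n,cam)[:1]:
            q=w(cam,x["xyz"]); print(cam,n,round(x["score"],2),q.round(4),((q[:2]-c0)@ax).round(4))
    red=((h[...,0]<6)|(h[...,0]>174))&(h[...,1]>140)&(h[...,2]>50)
    yel=(abs(h[...,0].astype(int)-26)<6)&(h[...,1]>130)&(h[...,2]>80)
    for n,m in (("red",red),("yel",yel)):
        P=cloud(cam,d,m); C=np.c_[(P[:,:2]-c0)@ax,(P[:,:2]-c0)@ay,P[:,2]]
        k=(C[:,0]>-.09)&(C[:,0]<.02)&(C[:,1]>.02)&(C[:,1]<.09)&(C[:,2]>.04)&(C[:,2]<.09); C=C[k]
        if len(C): print(cam,n,len(C),C.mean(0).round(4),C.min(0).round(4),C.max(0).round(4))
    out.append(cv2.resize(im[180:250,290:360] if cam=="scene" else im[150:220,280:350],None,fx=5.7,fy=5.7,interpolation=cv2.INTER_CUBIC)[:,:,::-1])
import time; cv2.imwrite(f"pics/m{o['time']:.2f}.png",np.hstack(out));
E
python3 m.py; ls pics
```

```text
16.45 [0.55252081 0.06100002 0.06574444] [ 8.35439209 -2.23182132  4.14288645] 0.009492648782549224 pulled -0.04193049872936511
scene pointer 0.7 [0.568  0.1182 0.0548] -0.0599
scene pounder 0.82 [ 0.4903  0.3452 -0.0039] -0.1962
scene catch_top 0.51 [0.6767 0.0263 0.0592] 0.0696
scene red 7 [-0.0571  0.0683  0.0583] [-0.0622  0.0642  0.0511] [-0.0495  0.0719  0.0631]
scene yel 9 [-0.056   0.0467  0.0572] [-0.0604  0.0394  0.052 ] [-0.0526  0.0574  0.0616]
top pounder 0.58 [4.917e-01 3.511e-01 1.000e-04] -0.1964
top catch_top 0.53 [ 0.5184 -0.2322 -0.0006] -0.0129
m16.45.png
s2.png
s3.png
s4.png
scene0.png
scene1.png
top0.png
top1.png
```

Request:
servo_tool:
  moves:
    - [[0, 0, 0], [0, -0.0015, 0], 0]
    - [[0, 0, 0], [0, 0, 0], 0]
    - [[0, 0, 0], [0, 0, 0], 0]
    - [[0, 0, 0], [0, 0, 0], 0]
    - [[0, 0, 0], [0, 0, 0], 0]
    - [[0, 0, 0], [0, 0, 0], 0]
    - [[0, 0, 0], [0, 0, 0], 0]
    - [[0, 0, 0], [0, 0, 0], 0]

```text
time: 17.75
ee_pos: [0.5513, 0.0613, 0.0658]
tcp_rot: [179.7, -0.1, 74.3]
wrist_force: [8.1, -2.2, 4.3]
opening: 0.0097
grasp_force: 58.9
```

```bash
python3 m.py; mv pics/m17*.png pics/m2.png
```

```text
17.75 [0.55126953 0.0613421  0.06576391] [ 8.11490322 -2.15480639  4.2967184 ] 0.009695315653877544 pulled -0.04322767054403407
scene pointer 0.73 [0.5673 0.117  0.0563] -0.0602
scene red_clip 0.34 [0.6132 0.0453 0.0013] 0.0033
scene pounder 0.67 [ 0.4891  0.3491 -0.0007] -0.1984
scene catch_top 0.41 [0.6337 0.4681 0.0022] -0.0914
scene red 7 [-0.0579  0.0682  0.0576] [-0.063   0.0646  0.0476] [-0.0523  0.072   0.0614]
scene yel 9 [-0.0584  0.0448  0.0555] [-0.0674  0.0361  0.0472] [-0.0504  0.0566  0.0617]
top pounder 0.52 [ 4.866e-01  3.506e-01 -2.000e-04] -0.2012
```

View pics/m2.png

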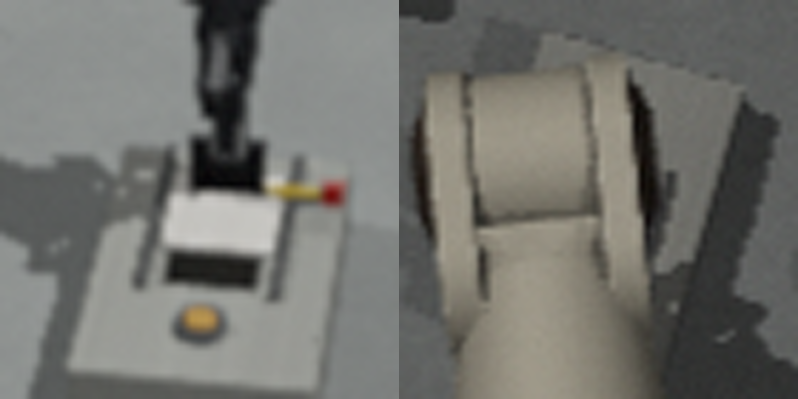

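The scene crop shows the yellow pointer (295,190) lined up with the red clip (333,195), the shutter held, and the pin (200,320) down. Handing in.

```bash
python3 -c "
from workcell import *
print(job_done())"
```

```text
the job is handed in; nothing more can be done
None
```

I handed the job in with the pin driven fully down, the pounder let go and standing on the counter in its old spot, and the gripper holding the shutter open with the yellow pointer level with the red clip. By camera the two are within about 1 mm, and the hand-in call returned no verdict.

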